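# Clip the print carrier into the video microscope

### The arm

A 6-joint arm with a two-finger parallel gripper is mounted at the origin on the work surface. World frame = base frame: x ahead of the robot, y to its left, z up, the work surface at z = 0. Lengths are in mm, angles in degrees, forces in N, time in s.
With the tool pointing down it reaches from about 300 to 1000 mm from the base axis. Payload 5.1 kg.
Tool frame: the origin (TCP) lies at the very end of the fingers, on their centre line; the grasp point (between the pads) lies 19 mm behind it (robot.grip_depth is the distance from the TCP to the grasp point, in mm); z points along the fingers, y is the line along which they close (so a half turn about z gives the same grasp; the last joint's range is limited). The gripper opens to 95 mm and grips with 3 to 60 N. Pads are 20 mm wide; open, the fingers measure 119 mm over their backs; the gripper's body (75 mm by 180 mm) begins 59 mm behind the grasp point.
Start: joints at [-77.842, 7.093, 94.555, -0, 78.352, -4.733], TCP at [188.824, -621.957, 214.656] pointing down, gripper open.
Joint ranges: [-149.61, 149.61], [-58.7, 133.49], [1.44, 155.28], [-77.14, 257.14], [18.33, 153.61], [-166.67, 166.67]. Speed limits (degrees/s): [147.25, 147.25, 180, 180, 180, 180].

### API

Orientations are given as [roll, pitch, yaw] about the fixed x, y, z axes, in that order (R = Rz(yaw) Ry(pitch) Rx(roll)).
In Python, from workcell import robot gives the robot as it stands.
- The arm moves only by the tool send_rows, never from a script. Its arguments are lists of equal length, an entry for each row: "delta_pos": the shift along the tool's x, y, z in cm, a list of three; "twist": the turn, a rotation vector about the tool's x, y, z in degrees, a list of three; "claw": the closure, from 0 (fully open) to 1 (shut). A call has 1 to 20 rows; each row is the pose to reach, as a shift and turn from the pose commanded when the call began, along the tool's axes at that moment; what a row does not reach only later rows make up. A row lasts 1/8 s, in which the tool goes at most 62.5 mm and 10.7 degrees, less where a joint would pass 70% of its speed; a pose out of reach is approached as far as the arm can. A call with a gripper value outside its range is refused whole. The fingers move at their own pace and stop on an object; the grip force is fixed at half the most. Time passes only in rows, so rows that repeat a pose let the fingers close. It gives the time, the measured TCP pose, the force, the opening and the grip force at its end, in the units of the state.
- robot.observe(): the state, without advancing time (a new reading comes with each control period).
- robot.get_image(name): name is "side" or "top" or "wrist"; returns a dict with "frame" (384x512x3 uint8, red, green, blue), "intrinsics" (3x3 intrinsics, pixels), "D" ([k1, k2, p1, p2, k3] as OpenCV has them; the pictures are not rectified), "world_from_camera" (4x4, takes a point from camera to world coordinates); the wrist camera has in their place "tool_from_camera" (4x4, takes a point from camera to tool coordinates, whose origin is the TCP and whose axes are the flange's). Camera axes: x right, y down, z forward; pixel columns grow to the right and rows downward; lengths in mm; the calibration is good to about 2 mm. A picture is of the moment at which its call begins: read the wrist's pose just before it. There is no depth.
- robot.job_done(): hands the job in; it is judged then, once.
Trained networks look in the newest picture that a camera, given by its name, has taken for a name from the list of things; names that differ only in an ending like _2 or _b are one class to them, and where a whole thing is asked for, a point or a joint stands for the part that bears it (a point fixed in the world has none). Each returns a list of dicts, best first, with "p" (0 to 1); they miss things now and then, are a little off and sometimes report something else, mostly with a low value. They report only what shows in the picture. A call takes as long as a camera call.
- robot.look_for(camera, thing): "location" ([x, y, z] in mm, in world coordinates, good to about 4 mm: the middle of the surface that is visible of it).
- robot.regions_of(camera, thing): "pixels" (384x512 bool, what is visible of it).
- robot.landmark_of(camera, thing): "location" ([x, y, z] in mm, in world coordinates, good to about 4 mm: a listed point, or the origin of a listed thing).
The state is a dict: "clock": time; "q": joint angles; "qvel": joint speeds; "joint_torque": joint torques, N m; "eef_pos": TCP position; "orientation": TCP orientation; "ft_force": force on the tool from outside, world axes, zero at the start; "torque": the same for the moment, N m; "finger_gap": finger opening in mm; "gripper_force": force on a finger pad.
Only numpy, scipy, OpenCV 4.12 (cv2) and the standard library are available. Lean on these libraries where they do the work, as an engineer would, in place of code of your own. Each camera call takes 0.05 s, during which the arm holds its last target. There are 200 camera calls.

### The job

Take the print carrier that has two side ears by its black grip and slide it into the clip bracket on the video microscope stand, ears in both slots, pushing it against the end springs until both clips snap down behind the ears and it stays there by itself, square and flat on the bracket floor; then let go. Feel your way in and do not ram it, do not knock the camera and ring light overhead, and leave the plain carrier and the rest of the kit where they are.

Things in the scene. Friction and masses are not known exactly. Their poses are not given: they have to be found in the camera images.
- carrier: Print carrier to fit, about 140 g, a fingerprint card on it: aluminium plate 80 (x) by 72 (y) mm, 5 mm thick, with an ear 28 mm long (x -14 to 14) and 10 mm wide on each side, flush with the plate, 92 mm over the ears. Origin: centre of the plate's underside; x points away from the grip, the way it goes in; z up. Starts flat on the bench, left or right of the stand.
- grip (a point): Centre of the carrier's black grip, at x -64, z 18 mm of the carrier: an upright block 30 mm long (x -79 to -49), 10 mm thick in y, from the plate's top at z 5 up to z 31 mm. It stands on a tongue 32 mm wide and 5 mm thick that runs from the plate to x -86 mm. Axes as the carrier's.
- plain_carrier: The carrier of another stand, the same plate, tongue, grip and axes but without ears (72 mm wide overall); it starts flat on the bench on the other side of the stand. Leave it there.
- seat (a point): Where the carrier's origin lies once clipped in, on the level bracket floor 28 mm above the bench. x points the way the carrier slides in (away from the robot), z up. The stand is fixed. Tail springs meet the ears at x -4 and push back (7 N in all at x 0, 11 N at 2.5); firm end stops at x 2.5. Bracket floor: x -100 to 40, y +-63 mm; grey base under it, 22 mm high: x -100 to 155, y +-90 mm.
- mouth (a point): Middle of the slots' open front end, on the bracket floor, 57 mm before the seat (x -57); axes as the seat's. Slot walls 15 mm high stand at y +-47.2 mm (inner faces: 1.2 mm beside each ear) from x -42 to 22 of the seat; from x -42 forward to x -57 they flare outwards at 30 degrees, to 9 mm wider on each side. A rigid lip lies 12 mm over each slot's floor from x 2 to 22.
- nibs (a point): Floor point midway between the two steel leaf clips' nibs, 15 mm before the seat. Each clip has a 30 degree lead-in ramp, 11 mm above the floor at x -35 of the seat, down to its nib 1 mm above it. The ears lift the nibs (8 to 14 N of push, carrier at x -42 to -28; pressed down hard it binds), then slide more easily. Pushed past x 1.5 the nibs drop behind the ears; let go, it springs back to x 0.
- clip_left (a joint): How far the leaf clip in the left slot (+y side) is lifted, in m: 0 with the slot empty, about 0.005 while its nib rides on top of the ear, 0.001 once it has dropped behind the ear and the carrier is clipped in. It springs down by itself.
- clip_right (a joint): How far the leaf clip in the right slot (-y side) is lifted, in m: 0 with the slot empty, about 0.005 while its nib rides on top of the ear, 0.001 once it has dropped behind the ear and the carrier is clipped in. It springs down by itself.
- camera_head: Camera, lens and ring light over the bracket, fixed to the stand. Origin 28 mm under the seat point. Ring light: black disc of 112 mm diameter centred over the seat, 70 to 100 mm above the bracket floor; lens and camera up to 267 mm above it; a 25 mm pillar 125 mm beyond the lens. The grip ends up under the ring's front rim, so lean the tool back towards the robot by about 30 degrees.
- magnifier: Hand magnifier lying flat, ring of 82 mm diameter about its origin, handle to x = -137 mm, 12 mm high. Leave it.
- pen: Black pen lying flat, 140 mm along x, 11 mm high, origin at the middle. Leave it.
- powder_jar: Clear jar with a black cap, 56 mm in diameter, 62 mm high, origin under its centre. Leave it.
- tape_roll: Roll of clear lifting tape lying flat, 68 mm in diameter, 24 mm high, origin under its centre. Leave it.
- ink_pad: Flat dark ink pad 85 by 60 by 15 mm, origin under its centre. Leave it.
- dust_brush: Dusting brush lying flat, 150 mm along x, 26 mm high at the bristles (+x end), origin near its middle. Leave it.

How it is judged (in metres and radians):
At the end, for the whole second after the job is handed in: The carrier with ears is clipped into the bracket: both clips down behind its ears (lifted less than 2.5 mm), within 2 mm of the seat along the slots and 2.5 mm across, flat on the floor (within 1.8 mm and 2 degrees), square within 3 degrees, released and at rest (x of carrier in the frame of seat between -0.002 and 0.002 m and y of carrier in the frame of seat between -0.0025 and 0.0025 m and z of carrier in the frame of seat between -0.002 and 0.0018 m and angle between carrier's own z axis and vertical below 0.035 rad and angle between the x axis of carrier and the x axis of seat, either way round below 0.05 rad and linear speed of carrier below 0.01 m/s and value of joint each of clip_left, clip_right below 0.0025 m); the robot touches nothing.
It fails at once if the camera or ring light is knocked (over 8 N) (contact force between camera_head and anything else above 8 N).
It fails at once if the carrier is rammed into the bracket (over 120 N) (contact force between carrier and stand above 120 N).
It fails at once if the plain carrier or other kit is moved by more than 20 mm (distance of any of plain_carrier, magnifier, pen, powder_jar, tape_roll, ink_pad, dust_brush from where it was at the start of the episode above 0.02 m).
It also fails if it takes over 42 s, if anything falls off the work surface, if the arm or the gripper's body presses on something with over 40 N, if the wrist force passes 120 N, or if a joint passes its speed limit or range.

## Working session

There is one attempt and no reset: what is moved stays moved. The work goes in short steps, Python scripts to look and compute and a tool call to move; the robot and the scene stay as the last step left them, time stands still between calls to the robot, and variables do not carry over. Pictures are saved under pics/ and viewed, at most 10 in all, crops included, and the job is handed in when it is done.

Besides the shell and the picture viewer there is one more tool, called after "Request:" in YAML: its name, and indented under it one key for each argument. send_rows: Moves the arm, as the interface text tells. Its arguments: {"type":"object","properties":{"delta_pos":{"type":"array"},"twist":{"type":"array"},"claw":{"type":"array"}},"required":["delta_pos","twist","claw"]}

```bash
mkdir -p pics; ls; python3 - <<'E'
from workcell import robot
import cv2
s=robot.observe();print(s['clock'],s['eef_pos'],s['orientation'],s['finger_gap'],s['ft_force'])
for c in('top','side'):
    im=robot.get_image(c);cv2.imwrite(f'pics/{c}0.png',im['frame'][:,:,::-1])
    print(c,im['world_from_camera'])
    for t in('carrier','grip','seat','mouth','nibs','plain_carrier','camera_head'):
        for r in robot.landmark_of(c,t)[:2]: print(c,t,r['p'],[round(v,1) for v in r['location']])
E
```

```text
pics
0.0 [ 188.68897465 -621.3597218   213.39886314] [-1.79884668e+02 -8.87485920e-03  1.68882249e+01] 95.3258098106572 [ 0.560909   -0.37430022  0.05699871]
top [[ 2.21329318e-02 -9.94507075e-01  1.02302548e-01  4.66008299e+02]
 [-9.99621261e-01 -2.03398808e-02  1.85371122e-02 -7.31358223e+00]
 [-1.63544676e-02 -1.02674082e-01 -9.94580597e-01  1.18685227e+03]
 [ 0.00000000e+00  0.00000000e+00  0.00000000e+00  1.00000000e+00]]
top carrier 0.78 [501.5, -269.0, 3.1]
top grip 0.72 [439.2, -267.4, 17.9]
top grip 0.66 [528.9, 250.6, 3.6]
top seat 0.62 [570.6, -45.9, 27.6]
top mouth 0.66 [570.2, -48.0, 32.4]
top mouth 0.24 [564.9, -443.7, -0.3]
top nibs 0.81 [614.9, -45.7, 26.2]
top plain_carrier 0.69 [528.1, 248.4, 3.7]
top camera_head 0.68 [631.8, -43.9, -0.4]
top camera_head 0.29 [558.3, -445.2, -2.4]
side [[-8.13058062e-01 -3.06355407e-01  4.95058534e-01 -9.65901761e+01]
 [-5.82165608e-01  4.34332135e-01 -6.87341838e-01  9.18172140e+02]
 [-4.44894178e-03 -8.47054875e-01 -5.31486825e-01  7.52376962e+02]
 [ 0.00000000e+00  0.00000000e+00  0.00000000e+00  1.00000000e+00]]
side carrier 0.92 [498.8, -272.8, -3.0]
side carrier 0.33 [685.1, -372.8, -2.3]
side grip 0.93 [443.4, -264.1, 22.0]
side seat 0.8 [628.4, -48.8, 31.9]
side mouth 0.72 [574.4, -51.3, 29.1]
side nibs 0.84 [611.8, -40.0, 25.0]
side nibs 0.28 [428.7, 35.4, -0.9]
side plain_carrier 0.58 [530.6, 252.6, -1.0]
side plain_carrier 0.37 [559.7, -446.6, 4.0]
side camera_head 0.23 [440.3, -262.8, 17.3]
```

View pics/top0.png

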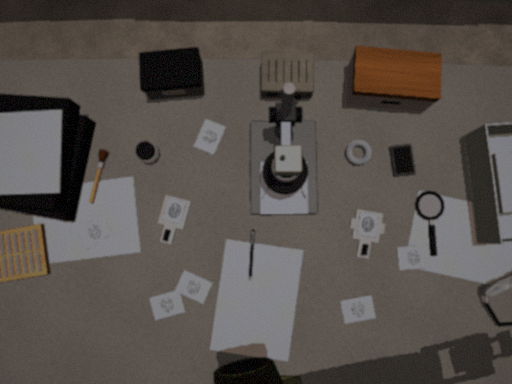

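View pics/side0.png

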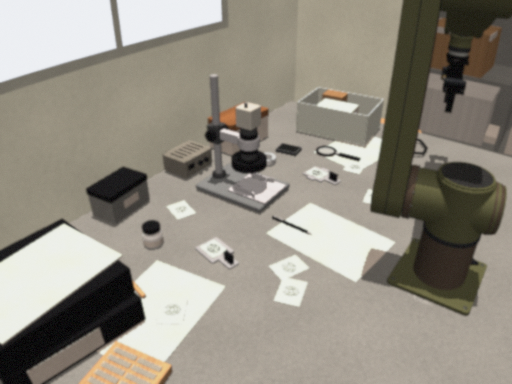

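The carrier with ears is on the right (top picture, about (367,225), grip at (364,250)). The stand is at about (285,170), and the plain carrier is on the left at (174,212).

```bash
cat > h.py <<'E'
from workcell import robot
import numpy as np, cv2
from scipy.spatial.transform import Rotation as Ro
def rays(im,px,z,Twc=None):
    T=im['world_from_camera'] if Twc is None else Twc
    n=cv2.undistortPoints(np.array(px,float).reshape(-1,1,2),np.array(im['intrinsics']),np.array(im['D'],float))[:,0]
    d=np.c_[n,np.ones(len(n))]@T[:3,:3].T
    return T[:3,3]+d*((z-T[2,3])/d[:,2])[:,None]
def proj(im,P,T):
    Ti=np.linalg.inv(T); r=cv2.Rodrigues(Ti[:3,:3])[0]
    return cv2.projectPoints(np.array(P,float).reshape(-1,1,3),r,Ti[:3,3],np.array(im['intrinsics']),np.array(im['D'],float))[0][:,0]
def pose(p,rpy):
    T=np.eye(4);T[:3,3]=p;T[:3,:3]=Ro.from_euler('xyz',rpy,degrees=True).as_matrix();return T
def step(A,B):
    "delta cm, twist deg from pose A to B"
    D=np.linalg.inv(A)@B
    print('d',np.round(D[:3,3]/10,2),'tw',np.round(Ro.from_matrix(D[:3,:3]).as_rotvec(degrees=True),2))
def apply(A,d,tw):
    D=np.eye(4);D[:3,3]=np.array(d)*10;D[:3,:3]=Ro.from_rotvec(tw,degrees=True).as_matrix();return A@D
def now():
    s=robot.observe();return pose(s['eef_pos'],s['orientation'])
E
python3 - <<'E'
from h import *
im=robot.get_image('wrist');print(im['tool_from_camera'],im['intrinsics'],im['D'])
im=robot.get_image('top');print(im['intrinsics'])
for t in('carrier','plain_carrier'):
    m=robot.regions_of('top',t)[0];c=max(cv2.findContours(m['pixels'].astype('uint8'),0,1)[0],key=cv2.contourArea)
    P=rays(im,c[:,0],5)[:,:2].astype('float32');print(t,m['p'],cv2.minAreaRect(P))
g=cv2.resize(im['frame'][105:230,235:330],None,fx=6,fy=6,interpolation=cv2.INTER_CUBIC)
g=cv2.convertScaleAbs(g,alpha=1.4)[:600]
cv2.imwrite('pics/stand.png',g[:,:,::-1])
A=pose([188.824,-621.957,214.656],[180,0,16.89])
np.save('cmd.npy',A)
step(A,pose([430,-268,200],[180,-15,0]))
E
```

```text
[[ 7.69450910e-05 -9.56552619e-01 -2.91559738e-01  8.31683816e+01]
 [ 9.99999905e-01  1.98789598e-04 -3.88282785e-04 -9.68018976e-01]
 [ 4.29371958e-04 -2.91559681e-01  9.56552543e-01 -1.70717111e+02]
 [ 0.00000000e+00  0.00000000e+00  0.00000000e+00  1.00000000e+00]] [[343.31360019   0.         250.86079886]
 [  0.         343.31360019 187.62665083]
 [  0.           0.           1.        ]] [-0.07123975  0.          0.          0.          0.        ]
[[439.11129164   0.         259.99179793]
 [  0.         439.11129164 191.5650112 ]
 [  0.           0.           1.        ]]
carrier 0.88 ((479.79052734375, -269.7614440917969), (91.5628662109375, 127.87835693359375), 77.08002471923828)
plain_carrier 0.84 ((505.0332336425781, 252.17428588867188), (73.25153350830078, 126.4661636352539), 76.7414321899414)
d [ 33.36 -26.86   1.47] tw [-2.21 14.89 16.79]
```

View pics/stand.png

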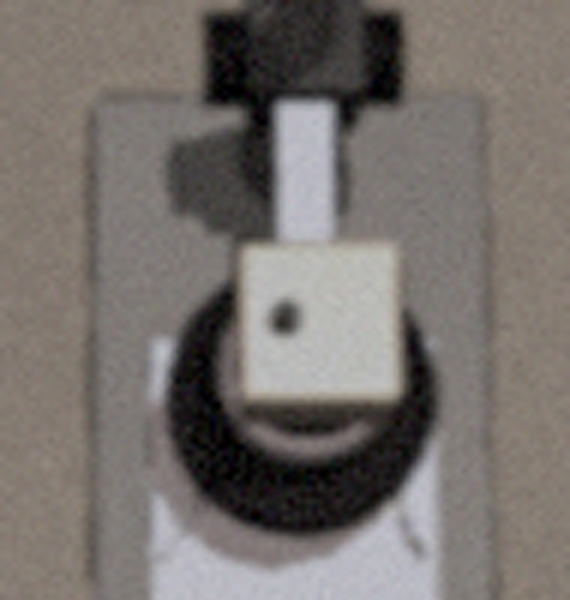

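The stand sits almost square to the world, with the ring light over the seat. I'm moving to a leaned approach pose above the carrier for a close look.

```bash
python3 - <<'E'
from h import *
A=np.load('cmd.npy'); step(A,pose([425,-266,120],[180,-35,-5]))
E
```

```text
d [ 32.94 -27.2    9.47] tw [-6.68 34.57 21.2 ]
```

Request:
send_rows:
  delta_pos:
    - [33,-27.2,9.5]
    - [33,-27.2,9.5]
    - [33,-27.2,9.5]
    - [33,-27.2,9.5]
    - [33,-27.2,9.5]
    - [33,-27.2,9.5]
    - [33,-27.2,9.5]
    - [33,-27.2,9.5]
    - [33,-27.2,9.5]
    - [33,-27.2,9.5]
    - [33,-27.2,9.5]
  twist:
    - [-6.7,34.6,21.2]
    - [-6.7,34.6,21.2]
    - [-6.7,34.6,21.2]
    - [-6.7,34.6,21.2]
    - [-6.7,34.6,21.2]
    - [-6.7,34.6,21.2]
    - [-6.7,34.6,21.2]
    - [-6.7,34.6,21.2]
    - [-6.7,34.6,21.2]
    - [-6.7,34.6,21.2]
    - [-6.7,34.6,21.2]
  claw: [0,0,0,0,0,0,0,0,0,0,0]

```text
clock: 2.38
eef_pos: [425.1, -267.5, 120.2]
orientation: [180.0, -35.1, -5.1]
ft_force: [-0.7, 0.0, -0.1]
finger_gap: 95.0
gripper_force: 0.0
```

```bash
python3 - <<'E'
from h import *
A=apply(np.load('cmd.npy'),[33,-27.2,9.5],[-6.7,34.6,21.2]);np.save('cmd.npy',A);print(A[:3,3])
T=now();print(T[:3,3]);im=robot.get_image('wrist');Tw=T@im['tool_from_camera']
for t in('carrier','grip'):
    for r in robot.landmark_of('wrist',t)[:2]: print(t,r['p'],np.round(r['location'],1))
rs=robot.regions_of('wrist','carrier')
f=im['frame'].copy()
if rs:
    m=rs[0]['pixels'].astype('uint8');c=max(cv2.findContours(m,0,1)[0],key=cv2.contourArea)
    cv2.drawContours(f,[c],-1,(255,0,0),1);print(rs[0]['p'],m.sum())
cv2.imwrite('pics/w1.png',cv2.resize(f,None,fx=1.5,fy=1.5)[:,:,::-1])
E
```

```text
[ 425.56364849 -265.81329469  119.656     ]
[ 425.07937097 -267.51670915  120.17382951]
carrier 0.75 [ 500.3 -277.4   -1.6]
grip 0.7 [ 436.9 -266.5   19.6]
0.79 8901
```

View pics/w1.png

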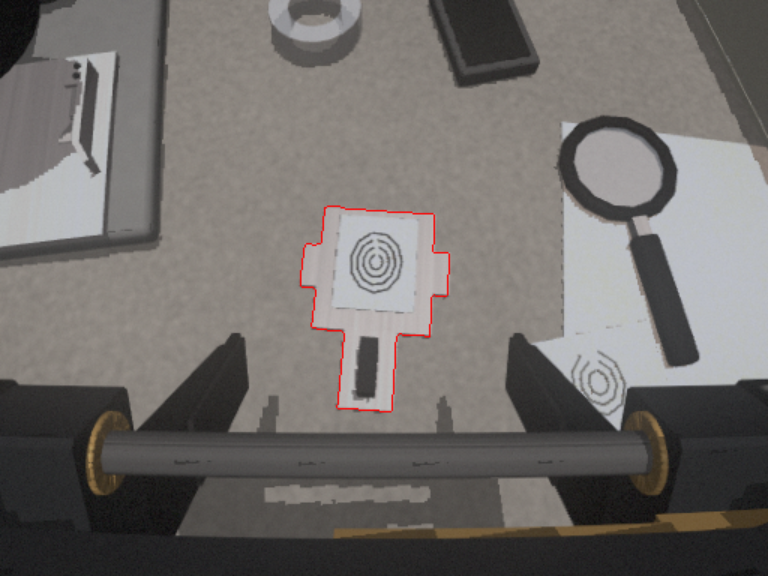

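The carrier outline is segmented cleanly (plate centre about (375,262) in the 1.5x view, grip about (367,367)). The base's right and front edges show at upper left, with the corner near (160,238). I'll fit the carrier outline.

```bash
cat >> h.py <<'E'
from scipy.optimize import least_squares
POLY=np.array([[40,36],[14,36],[14,46],[-14,46],[-14,36],[-40,36],[-40,16],[-86,16],[-86,-16],[-40,-16],[-40,-36],[-14,-36],[-14,-46],[14,-46],[14,-36],[40,-36]],float)
def fitc(im,T,c,z,x0):
    P=rays(im,c.reshape(-1,2),z,T)[:,:2]
    def f(v):
        a=np.radians(v[2]);R=np.array([[np.cos(a),-np.sin(a)],[np.sin(a),np.cos(a)]])
        L=((P-v[:2])@R).astype('float32');pl=POLY.astype('float32').reshape(-1,1,2)
        return [cv2.pointPolygonTest(pl,(float(q[0]),float(q[1])),True) for q in L]
    r=least_squares(f,x0,loss='soft_l1',diff_step=1e-3,x_scale=[10,10,5]);return r.x,np.median(np.abs(f(r.x)))
E
python3 - <<'E'
from h import *
T=now();im=robot.get_image('wrist');Tw=T@im['tool_from_camera']
m=robot.regions_of('wrist','carrier')[0]['pixels'].astype('uint8');c=max(cv2.findContours(m,0,1)[0],key=cv2.contourArea)
for z in(2,5): print(fitc(im,Tw,c,z,[500,-272,-7]))
x,_=fitc(im,Tw,c,3.5,[500,-272,-7])
a=np.radians(x[2]);g=x[:2]-64*np.array([np.cos(a),np.sin(a)]);print('grip',g)
# base right edge / front edge points on z=22 (px/1.5)
print(rays(im,np.array([[167,5],[163,120],[160,232]])/1.5,22,Tw),rays(im,np.array([[2,257],[80,248],[150,240]])/1.5,22,Tw))
f=g+4*np.array([np.cos(a),np.sin(a)])
E
```

```text
(array([ 503.29616321, -272.3182307 ,   -9.13982746]), np.float64(0.3591575622558594))
(array([ 502.38769642, -272.25452902,   -9.15886349]), np.float64(0.31623268127441406))
grip [ 439.65836319 -262.11290673]
[[ 715.46418807 -136.28656788   22.        ]
 [ 613.08279345 -139.96422283   22.        ]
 [ 531.56469315 -142.39690048   22.        ]] [[ 524.58069922  -42.17570752   22.        ]
 [ 525.72351449  -92.61926446   22.        ]
 [ 526.83161974 -136.43280785   22.        ]]
```

```bash
python3 - <<'E'
from h import *
A=np.load('cmd.npy'); step(A,pose([443.8,-262.7,12.5],[180,-35,-9.2])); step(A,pose([443.8,-262.7,40],[180,-35,-9.2]))
E
```

```text
d [-4.69 -0.47  9.8 ] tw [-2.4  -0.03  3.44]
d [-3.11 -0.47  7.55] tw [-2.4  -0.03  3.44]
```

Request:
send_rows:
  delta_pos:
    - [-3.1,-0.5,7.5]
    - [-3.1,-0.5,7.5]
    - [-4.0,-0.5,8.8]
    - [-4.7,-0.5,9.8]
    - [-4.7,-0.5,9.8]
    - [-4.7,-0.5,9.8]
    - [-4.7,-0.5,9.8]
    - [-4.7,-0.5,9.8]
    - [-4.7,-0.5,9.8]
    - [-4.7,-0.5,9.8]
    - [-4.7,-0.5,9.8]
    - [-4.7,-0.5,9.8]
  twist:
    - [-2.4,0,3.4]
    - [-2.4,0,3.4]
    - [-2.4,0,3.4]
    - [-2.4,0,3.4]
    - [-2.4,0,3.4]
    - [-2.4,0,3.4]
    - [-2.4,0,3.4]
    - [-2.4,0,3.4]
    - [-2.4,0,3.4]
    - [-2.4,0,3.4]
    - [-2.4,0,3.4]
    - [-2.4,0,3.4]
  claw: [0,0,0,0,0,1,1,1,1,1,1,1]

```text
clock: 4.18
eef_pos: [443.7, -262.4, 12.4]
orientation: [180.0, -35.0, -9.1]
ft_force: [-0.1, 0.7, -0.4]
finger_gap: 30.6
gripper_force: 0.0
```

Request:
send_rows:
  delta_pos:
    - [0,0,0]
    - [0,0,0]
    - [0,0,0]
    - [0,0,0]
    - [0,0,0]
    - [0,0,0]
    - [1.5,0,-2.1]
    - [3,0,-4.2]
    - [4.6,0,-6.5]
    - [4.6,0,-6.5]
  twist:
    - [0,0,0]
    - [0,0,0]
    - [0,0,0]
    - [0,0,0]
    - [0,0,0]
    - [0,0,0]
    - [0,0,0]
    - [0,0,0]
    - [0,0,0]
    - [0,0,0]
  claw: [1,1,1,1,1,1,1,1,1,1]

```text
clock: 5.42
eef_pos: [445.1, -263.5, 94.5]
orientation: [179.7, -35.2, -9.0]
ft_force: [-0.0, -0.4, -1.3]
finger_gap: 9.7
gripper_force: 30.0
```

```bash
python3 - <<'E'
from h import *
A=np.load('cmd.npy')
A=apply(A,[-4.7,-.5,9.8],[-2.4,0,3.4]);A=apply(A,[4.6,0,-6.5],[0,0,0]);np.save('cmd.npy',A)
print(A[:3,3],Ro.from_matrix(A[:3,:3]).as_euler('xyz',degrees=True))
step(A,pose([436,-54,85],[180,-35,1.6]))
E
```

```text
[ 444.05472015 -262.42365532   92.06049894] [179.97366069 -35.0352786   -9.14878091]
d [ -3.77 -20.45  -1.79] tw [ 6.19 -0.03 -8.8 ]
```

Request:
send_rows:
  delta_pos:
    - [-1,-4,-0.5]
    - [-1.8,-9,-0.9]
    - [-2.6,-14,-1.2]
    - [-3.3,-18,-1.6]
    - [-3.8,-20.4,-1.8]
    - [-3.8,-20.4,-1.8]
    - [-3.8,-20.4,-1.8]
  twist:
    - [1,0,-2]
    - [3,0,-4]
    - [4.6,0,-6.5]
    - [6.2,0,-8.8]
    - [6.2,0,-8.8]
    - [6.2,0,-8.8]
    - [6.2,0,-8.8]
  claw: [1,1,1,1,1,1,1]

```text
clock: 6.3
eef_pos: [435.2, -54.6, 83.9]
orientation: [-180.0, -35.0, 1.6]
ft_force: [-0.2, -0.4, -2.0]
finger_gap: 9.3
gripper_force: 30.0
```

```bash
python3 - <<'E'
from h import *
A=apply(np.load('cmd.npy'),[-3.8,-20.4,-1.8],[6.2,0,-8.8]);np.save('cmd.npy',A);print(A[:3,3],Ro.from_matrix(A[:3,:3]).as_euler('xyz',degrees=True))
T=now();print(T[:3,3],robot.observe()['orientation']);im=robot.get_image('wrist');Tw=T@im['tool_from_camera']
np.savez('w2.npz',f=im['frame'],Tw=Tw)
for t in('carrier','grip','seat','mouth','nibs'):
    for r in robot.landmark_of('wrist',t)[:2]: print(t,r['p'],np.round(r['location'],1))
m=robot.regions_of('wrist','carrier')[0]['pixels'].astype('uint8');c=max(cv2.findContours(m,0,1)[0],key=cv2.contourArea)
zt=T[2,3]-12.5+5
for z in(zt-3,zt): print(z,fitc(im,Tw,c,z,[T[0,3]+60,T[1,3],1.6]))
f=im['frame'].copy();cv2.drawContours(f,[c],-1,(255,0,0),1)
cv2.imwrite('pics/w2.png',cv2.resize(f,None,fx=1.55,fy=1.55)[:,:,::-1])
E
```

```text
[435.62437907 -54.42904698  84.90702046] [-179.99595809  -35.03356125    1.59850671]
[435.23699599 -54.5836871   83.90788198] [-179.96266737  -34.95049631    1.58717851]
carrier 0.86 [493.9 -55.5  70.9]
carrier 0.57 [ 704.6 -246.6   -1.4]
grip 0.76 [429.1 -56.5  87.8]
seat 0.8 [629.  -42.1  23.4]
mouth 0.84 [571.3 -50.3  29.1]
nibs 0.88 [613.6 -47.1  25.9]
73.40788198446523 (array([496.59482494, -51.84790818,   1.38262989]), np.float64(0.5913372039794922))
76.40788198446523 (array([494.98100432, -51.89522362,   1.35754126]), np.float64(0.4779014587402344))
```

View pics/w2.png

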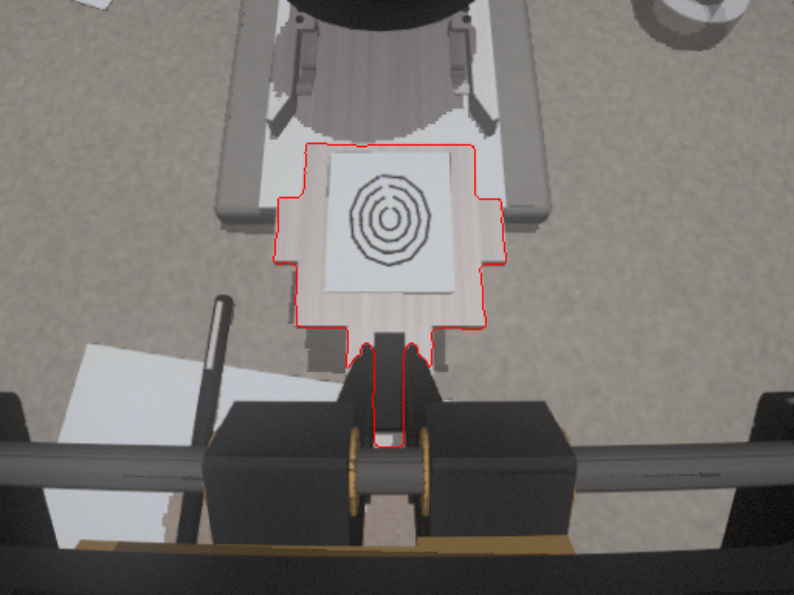

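The wrist view shows the carrier in hand (outline about (275–505, 145–325)). Both flares are ahead of it, with tips near (277,133) and (490,133). The white floor edges at x about 260 and 505 are good lines for the stand's pose.

```bash
python3 - <<'E'
from h import *
d=np.load('w2.npz');Tw=d['Tw'];im=robot.get_image('wrist');g=cv2.GaussianBlur(cv2.cvtColor(d['frame'],cv2.COLOR_RGB2GRAY).astype(float),(0,0),0.8)
T=now()
m=robot.regions_of('wrist','carrier')[0]['pixels'].astype('uint8');c=max(cv2.findContours(m,0,1)[0],key=cv2.contourArea)
c=c[c[:,0,1]<205]
for z in (73.4,76.4):
  x,e=fitc(im,Tw,c,z,[495,-52,1.5]);a=np.radians(x[2])
  print('carrier',z,x,e)
S=np.array([627,-49.]);yaw=1.6
def W(P): 
    a=np.radians(yaw);R=np.array([[np.cos(a),-np.sin(a)],[np.sin(a),np.cos(a)]]);return np.c_[S+P[:,:2]@R.T,P[:,2]]
def line(y,z,xs,lo=-8,hi=8):
    out=[]
    for xx in xs:
        t=np.arange(lo,hi,.25)
        p=proj(im,W(np.c_[np.full(t.size,xx),y+t,np.full(t.size,z)]),Tw)
        v=cv2.remap(g.astype('float32'),p[:,0].astype('float32')[None],p[:,1].astype('float32')[None],1)[0]
        if p[:,1].min()<2: continue
        k=np.abs(np.gradient(v));i=k.argmax()
        out.append([*W(np.array([[xx,y+t[i],z]]))[0,:2],k[i],v[0],v[-1]])
    out=np.array(out);pf=np.polyfit(out[:,0],out[:,1],1)
    r=out[:,1]-np.polyval(pf,out[:,0]);k=np.abs(r)<1.2
    pf=np.polyfit(out[k,0],out[k,1],1)
    print(y,z,len(out),k.sum(),'yaw',np.degrees(np.arctan(pf[0])),'y at x=570,627',np.polyval(pf,[570,627]),'grad',out[:,2].mean().round(2))
line(63,28,np.arange(-92,-30,2));line(-63,28,np.arange(-92,-10,2))
line(90,22,np.arange(-85,10,2));line(-90,22,np.arange(-85,10,2))
# front edge of base
for yy in(-80,-70,70,80):
    t=np.arange(-112,-88,.25);p=proj(im,W(np.c_[t,np.full(t.size,yy),np.full(t.size,22)]),Tw)
    v=cv2.remap(g.astype('float32'),p[:,0].astype('float32')[None],p[:,1].astype('float32')[None],1)[0]
    k=np.abs(np.gradient(v));i=np.argsort(-k)[:5];print(yy,t[i],k[i].round(1))
# flare tips clicked, top z=43
print('tips',rays(im,np.array([[278,134],[492,134]])/1.55,43,Tw))
E
```

```text
Traceback (most recent call last):
KeyError: 'frame is not a file in the archive'
```

```bash
cat > m.py <<'E'
from h import *
T=now();im=robot.get_image('wrist');Tw=T@im['tool_from_camera'];g=cv2.GaussianBlur(cv2.cvtColor(im['frame'],cv2.COLOR_RGB2GRAY).astype(float),(0,0),0.8)
print(T[:3,3])
m=robot.regions_of('wrist','carrier')[0]['pixels'].astype('uint8');c=max(cv2.findContours(m,0,1)[0],key=cv2.contourArea)
c=c[c[:,0,1]<205]
for z in (T[2,3]-10.5,T[2,3]-7.5):
  x,e=fitc(im,Tw,c,z,[T[0,3]+60,T[1,3]+2,1.5]);print('carrier',z,x,e)
S=np.array([627,-49.]);yaw=1.6
def W(P): 
    a=np.radians(yaw);R=np.array([[np.cos(a),-np.sin(a)],[np.sin(a),np.cos(a)]]);return np.c_[S+P[:,:2]@R.T,P[:,2]]
def line(y,z,xs,lo=-8,hi=8):
    out=[]
    for xx in xs:
        t=np.arange(lo,hi,.25)
        p=proj(im,W(np.c_[np.full(t.size,xx),y+t,np.full(t.size,z)]),Tw)
        v=cv2.remap(g.astype('float32'),p[:,0].astype('float32')[None],p[:,1].astype('float32')[None],1)[0]
        if p[:,1].min()<2: continue
        k=np.abs(np.gradient(v));i=k.argmax()
        out.append([*W(np.array([[xx,y+t[i],z]]))[0,:2],k[i],v[0],v[-1]])
    out=np.array(out);pf=np.polyfit(out[:,0],out[:,1],1)
    r=out[:,1]-np.polyval(pf,out[:,0]);k=np.abs(r)<1.2
    pf=np.polyfit(out[k,0],out[k,1],1)
    print(y,z,len(out),k.sum(),'yaw',np.degrees(np.arctan(pf[0])),'y at x=570,627',np.polyval(pf,[570,627]),'grad',out[:,2].mean().round(2))
line(63,28,np.arange(-92,-30,2));line(-63,28,np.arange(-92,-10,2))
line(90,22,np.arange(-85,10,2));line(-90,22,np.arange(-85,10,2))
for yy in(-80,-70,70,80):
    t=np.arange(-112,-88,.25);p=proj(im,W(np.c_[t,np.full(t.size,yy),np.full(t.size,22)]),Tw)
    v=cv2.remap(g.astype('float32'),p[:,0].astype('float32')[None],p[:,1].astype('float32')[None],1)[0]
    k=np.abs(np.gradient(v));i=np.argsort(-k)[:5];print(yy,t[i],k[i].round(1))
E
python3 m.py; python3 - <<'E'
from h import *
d=np.load('w2.npz');im=robot.get_image('wrist')
print('tips',rays(im,np.array([[278,134],[492,134]])/1.55,43,d['Tw']))
E
```

```text
[435.626487   -54.90347523  84.90424243]
carrier 74.40424243424764 [497.27741599 -52.24767353   1.3710281 ] 0.3491973876953125
carrier 77.40424243424764 [495.41366048 -52.28864038   1.31461709] 0.3009147644042969
63 28 31 9 yaw -9.127856232343017 y at x=570,627 [12.60951261  3.4511662 ] grad 9.21
-63 28 41 36 yaw 1.5738788231802505 y at x=570,627 [-109.22324064 -107.65709275] grad 7.38
90 22 48 48 yaw 1.7828680817484834 y at x=570,627 [42.71995495 44.49419196] grad 2.92
-90 22 48 48 yaw 1.493651491661502 y at x=570,627 [-134.8301154  -133.34383791] grad 2.82
-80 [-102.   -102.25 -101.75 -102.5  -101.5 ] [5.8 5.7 5.2 5.1 4.4]
-70 [-108.5  -108.25 -108.75 -108.   -109.  ] [5.7 5.4 5.  4.3 3.8]
70 [-109.25 -109.   -109.5  -108.75 -109.75] [5.3 5.3 4.6 4.4 4. ]
80 [-109.   -109.25 -108.75 -109.5  -109.75] [5.5 5.4 4.9 4.8 4.1]
tips [[ 561.46711746    6.0685139    43.        ]
 [ 564.38984034 -101.77005096   43.        ]]
```

Base edges are 177.5 mm apart, yaw 1.6°, centreline y ≈ -46 at x=570; seat x ≈ 628. The carrier needs about +4–5 mm in y and +0.3° yaw, so I'm moving to just before the mouth, 4 mm over the floor.

```bash
python3 - <<'E'
from h import *
A=np.load('cmd.npy'); step(A,pose([493,-49,70],[180,-35,1.9]));step(A,pose([493,-49,45],[180,-35,1.9]))
E
```

```text
d [ 3.85 -0.38  4.52] tw [ 0.17 -0.03 -0.25]
d [ 2.42 -0.38  6.57] tw [ 0.17 -0.03 -0.25]
```

Request:
send_rows:
  delta_pos:
    - [1.9,-0.2,2.2]
    - [3.8,-0.4,4.5]
    - [3.2,-0.4,5.5]
    - [2.4,-0.4,6.6]
    - [2.4,-0.4,6.6]
    - [2.4,-0.4,6.6]
  twist:
    - [0.2,0,-0.25]
    - [0.2,0,-0.25]
    - [0.2,0,-0.25]
    - [0.2,0,-0.25]
    - [0.2,0,-0.25]
    - [0.2,0,-0.25]
  claw: [1,1,1,1,1,1]

```text
clock: 7.6
eef_pos: [492.7, -49.0, 44.7]
orientation: [-180.0, -35.1, 1.9]
ft_force: [-0.1, -0.1, 0.1]
finger_gap: 9.9
gripper_force: 30.0
```

```bash
python3 - <<'E'
from h import *
A=apply(np.load('cmd.npy'),[2.4,-.4,6.6],[.2,0,-.25]);np.save('cmd.npy',A);print(A[:3,3],Ro.from_matrix(A[:3,:3]).as_euler('xyz',degrees=True),robot.observe()['ft_force'])
im=robot.get_image('wrist')
cv2.imwrite('pics/w3.png',cv2.resize(im['frame'],None,fx=1.55,fy=1.55)[:,:,::-1])
E
python3 m.py
```

```text
[493.02940182 -48.82086183  44.64274818] [-179.97122847  -35.03363284    1.90382572] [-0.07095638 -0.12104663  0.08344371]
[493.04882445 -49.10412612  45.19098303]
carrier 34.690983032299336 [554.94326906 -46.11679806   1.6898862 ] 0.5205497741699219
carrier 37.690983032299336 [553.03829109 -46.15949768   1.67304295] 0.37065887451171875
63 28 31 10 yaw -7.372037638801732 y at x=570,627 [13.5379607  6.1632387] grad 11.88
-63 28 41 38 yaw 1.6820937299974215 y at x=570,627 [-109.24245648 -107.56856533] grad 9.11
90 22 48 48 yaw 1.61621823126117 y at x=570,627 [42.31441854 43.92271993] grad 3.69
-90 22 48 48 yaw 1.5373105011677193 y at x=570,627 [-134.35664904 -132.82690753] grad 3.03
-80 [-99.25 -99.   -99.5  -99.75 -98.75] [8.6 8.3 7.6 6.2 5.6]
-70 [-105.25 -105.   -105.5  -104.75  -93.  ] [8.7 7.7 6.5 5.4 4.7]
70 [-105.25 -105.5  -105.   -105.75 -106.  ] [7.4 6.8 6.3 6.1 5.4]
80 [-105.25 -105.5  -105.   -105.75 -104.75] [8.6 7.3 6.8 5.  4.4]
```

View pics/w3.png

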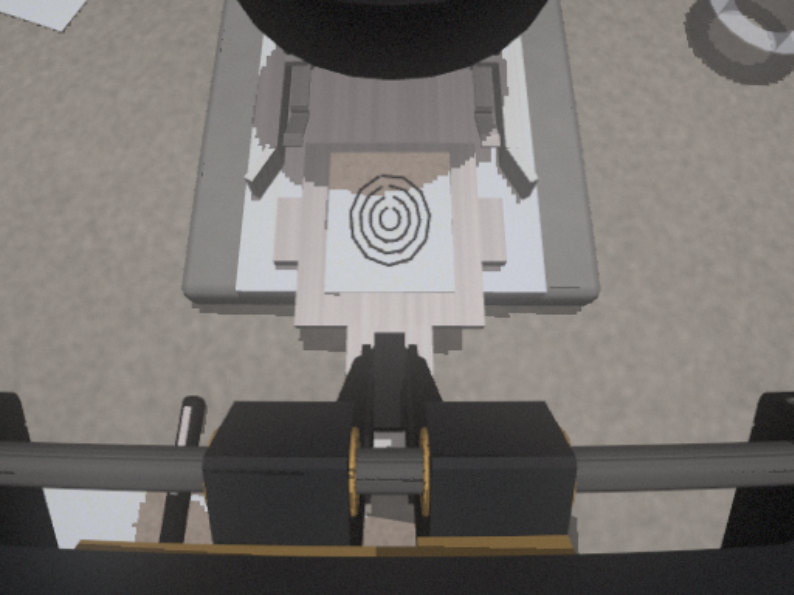

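The carrier is centred between the flares (tips at (249,187) and (530,190), mid 389.5, carrier mid 390) and square to within 0.1°. Next I shift 0.4 mm right and lower until it touches.

Request:
send_rows:
  delta_pos:
    - [-0.08,0.04,0.12]
    - [-0.17,0.04,0.25]
    - [-0.2,0.04,0.29]
    - [-0.23,0.04,0.33]
    - [-0.23,0.04,0.33]
  twist:
    - [0,0,0]
    - [0,0,0]
    - [0,0,0]
    - [0,0,0]
    - [0,0,0]
  claw: [1,1,1,1,1]

```text
clock: 8.38
eef_pos: [493.0, -49.2, 40.6]
orientation: [-180.0, -35.0, 1.9]
ft_force: [-0.2, 0.4, -1.5]
finger_gap: 9.9
gripper_force: 30.0
```

Request:
send_rows:
  delta_pos:
    - [-0.03,0,0.04]
    - [-0.03,0,0.04]
    - [-0.06,0,0.08]
    - [-0.06,0,0.08]
  twist:
    - [0,0,0]
    - [0,0,0]
    - [0,0,0]
    - [0,0,0]
  claw: [1,1,1,1]

```text
clock: 8.88
eef_pos: [493.5, -49.3, 40.3]
orientation: [-180.0, -35.1, 1.9]
ft_force: [-2.8, 0.0, 3.8]
finger_gap: 9.7
gripper_force: 30.0
```

Request:
send_rows:
  delta_pos:
    - [0.02,0,-0.03]
    - [0.35,0,0.2]
    - [0.76,0.01,0.49]
    - [1.17,0.01,0.77]
    - [1.58,0.01,1.06]
    - [1.99,0.02,1.35]
    - [2.32,0.02,1.58]
    - [2.32,0.02,1.58]
  twist:
    - [0,0,0]
    - [0,0,0]
    - [0,0,0]
    - [0,0,0]
    - [0,0,0]
    - [0,0,0]
    - [0,0,0]
    - [0,0,0]
  claw: [1,1,1,1,1,1,1,1]

```text
clock: 9.88
eef_pos: [521.9, -48.7, 40.4]
orientation: [-180.0, -35.1, 1.9]
ft_force: [2.1, -0.2, 1.5]
finger_gap: 9.9
gripper_force: 30.0
```

```bash
python3 - <<'E'
from h import *
A=np.load('cmd.npy')
for d in([-.23,.04,.33],[-.06,0,.08],[2.32,.02,1.58]):A=apply(A,d,[0,0,0])
np.save('cmd.npy',A);print(A[:3,3])
s=robot.observe();print(s['eef_pos'],s['ft_force'],s['torque'],s['orientation'])
E
```

```text
[521.07937992 -48.47880607  40.00144163]
[521.93661012 -48.65122267  40.37519134] [ 2.09901811 -0.16884355  1.45518723] [ 0.13137899 -0.06717226  0.05346032] [-179.99159086  -35.09383242    1.89468515]
```

Request:
send_rows:
  delta_pos:
    - [0.16,0,0.11]
    - [0.33,0,0.23]
    - [0.49,0,0.34]
    - [0.66,0,0.46]
    - [0.82,0.01,0.57]
    - [0.98,0.01,0.69]
  twist:
    - [0,0,0]
    - [0,0,0]
    - [0,0,0]
    - [0,0,0]
    - [0,0,0]
    - [0,0,0]
  claw: [1,1,1,1,1,1]

```text
clock: 10.62
eef_pos: [533.1, -48.2, 40.4]
orientation: [-180.0, -35.0, 1.9]
ft_force: [-13.2, -0.4, 12.9]
finger_gap: 10.0
gripper_force: 30.0
```

Request:
send_rows:
  delta_pos:
    - [0.05,0,-0.07]
    - [0.21,0,0.04]
    - [0.38,0,0.16]
    - [0.54,0,0.27]
  twist:
    - [0,0,0]
    - [0,0,0]
    - [0,0,0]
    - [0,0,0]
  claw: [1,1,1,1]

```text
clock: 11.12
eef_pos: [538.2, -47.7, 40.4]
orientation: [-179.9, -34.9, 1.9]
ft_force: [-14.0, -0.6, 11.7]
finger_gap: 9.5
gripper_force: 30.0
```

Request:
send_rows:
  delta_pos:
    - [0.17,0,0.07]
    - [0.34,0,0.18]
    - [0.5,0,0.3]
    - [0.67,0,0.41]
    - [0.83,0.01,0.53]
  twist:
    - [0,0,0]
    - [0,0,0]
    - [0,0,0]
    - [0,0,0]
    - [0,0,0]
  claw: [1,1,1,1,1]

```text
clock: 11.75
eef_pos: [547.7, -47.4, 40.4]
orientation: [-179.9, -34.9, 1.9]
ft_force: [-11.8, -0.8, 10.4]
finger_gap: 10.0
gripper_force: 30.0
```

```bash
python3 - <<'E'
from h import *
A=np.load('cmd.npy')
for d in([.98,.01,.69],[.54,0,.27],[.83,.01,.53]):A=apply(A,d,[0,0,0])
np.save('cmd.npy',A);print(A[:3,3])
s=robot.observe();print(s['eef_pos'],s['ft_force'],s['torque'],s['orientation'])
E
```

```text
[548.86609859 -47.74779242  41.29135808]
[547.69415603 -47.41288453  40.36893514] [-11.82457673  -0.81134274  10.39331316] [ 0.00857787  1.02231672 -0.02357321] [-179.92685529  -34.87885715    1.93350021]
```

Request:
send_rows:
  delta_pos:
    - [0.22,0,0.05]
    - [0.42,0,0.19]
    - [0.62,0,0.33]
    - [0.82,0.01,0.47]
    - [1.02,0.01,0.61]
    - [1.2,0.01,0.73]
  twist:
    - [0,0,0]
    - [0,0,0]
    - [0,0,0]
    - [0,0,0]
    - [0,0,0]
    - [0,0,0]
  claw: [1,1,1,1,1,1]

```text
clock: 12.5
eef_pos: [561.2, -46.9, 40.4]
orientation: [-179.9, -34.8, 1.9]
ft_force: [-8.8, -0.8, 4.1]
finger_gap: 9.7
gripper_force: 30.0
```

Request:
send_rows:
  delta_pos:
    - [0.1,0,0.05]
    - [0.2,0,0.11]
    - [0.3,0,0.18]
    - [0.4,0,0.25]
    - [0.5,0,0.32]
  twist:
    - [0,0,0]
    - [0,0,0]
    - [0,0,0]
    - [0,0,0]
    - [0,0,0]
  claw: [1,1,1,1,1]

```text
clock: 13.12
eef_pos: [566.6, -46.6, 40.3]
orientation: [-179.9, -34.7, 1.9]
ft_force: [-15.0, -1.5, 8.1]
finger_gap: 10.0
gripper_force: 30.0
```

```bash
python3 - <<'E'
from h import *
A=np.load('cmd.npy')
for d in([1.2,.01,.73],[.5,0,.32]):A=apply(A,d,[0,0,0])
np.save('cmd.npy',A);print(A[:3,3])
s=robot.observe();print(s['eef_pos'],s['ft_force'],s['torque'],s['orientation'])
T=now()
for c in('wrist','side'):
    im=robot.get_image(c)
    for t in('carrier','clip_left','clip_right'):
        for r in robot.landmark_of(c,t)[:1]: print(c,t,r['p'],np.round(r['location'],1))
    if c=='wrist': cv2.imwrite('pics/w4.png',cv2.resize(im['frame'],None,fx=1.55,fy=1.55)[:,:,::-1])
E
```

```text
[568.80572168 -47.17977378  42.45273043]
[566.59087197 -46.64300409  40.33590207] [-15.04921085  -1.49963883   8.0608691 ] [-0.2498071   1.30327278 -0.2122594 ] [-179.89371186  -34.74886347    1.92770052]Traceback (most recent call last):
  File "<stdin>", line 10, in <module>
ValueError: it knows: camera_head, carrier, dust_brush, grip, ink_pad, magnifier, mouth, nibs, pen, plain_carrier, powder_jar, seat, tape_roll
```

Request:
send_rows:
  delta_pos:
    - [0.1,0,0.05]
    - [0.2,0,0.11]
    - [0.28,0,0.16]
  twist:
    - [0,0,0]
    - [0,0,0]
    - [0,0,0]
  claw: [1,1,1]

```text
clock: 13.6
eef_pos: [569.1, -46.6, 40.4]
orientation: [-179.9, -34.7, 1.9]
ft_force: [-21.8, -3.4, 13.5]
finger_gap: 9.9
gripper_force: 30.0
```

Request:
send_rows:
  delta_pos:
    - [0.1,0,0.05]
    - [0.2,0,0.1]
  twist:
    - [0,0,0]
    - [0,0,0]
  claw: [1,1]

```text
clock: 13.85
eef_pos: [571.0, -46.5, 40.4]
orientation: [-179.9, -34.6, 1.9]
ft_force: [-21.1, -1.5, 11.7]
finger_gap: 9.9
gripper_force: 30.0
```

```bash
python3 - <<'E'
from h import *
A=np.load('cmd.npy')
for d in([.28,0,.16],[.2,0,.1]):A=apply(A,d,[0,0,0])
np.save('cmd.npy',A);print(A[:3,3])
s=robot.observe();print(s['eef_pos'],s['ft_force'],s['torque'],s['orientation'])
im=robot.get_image('wrist')
for t in('carrier','nibs','seat'):
    for r in robot.landmark_of('wrist',t)[:1]: print(t,r['p'],np.round(r['location'],1))
cv2.imwrite('pics/w4.png',cv2.resize(im['frame'],None,fx=1.55,fy=1.55)[:,:,::-1])
E
```

```text
[574.22554639 -46.99831106  43.07928563]
[571.04376439 -46.48158084  40.36849708] [-21.10573769  -1.54866054  11.73028684] [-0.41134325  1.93716785 -0.27555709] [-179.87778135  -34.64569383    1.93610784]
```

View pics/w4.png

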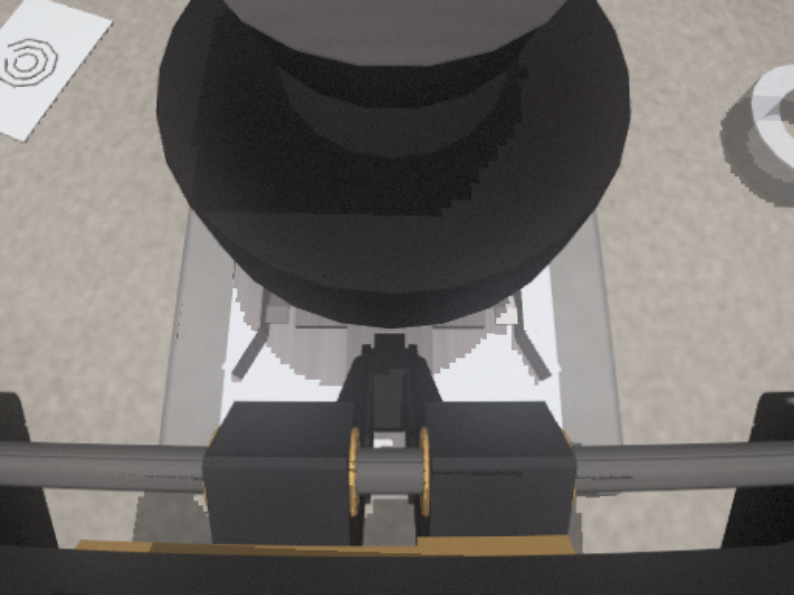

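Request:
send_rows:
  delta_pos:
    - [0.1,0,0.06]
    - [0.18,0,0.11]
  twist:
    - [0,0,0]
    - [0,0,0]
  claw: [1,1]

```text
clock: 14.3
eef_pos: [572.3, -46.3, 40.3]
orientation: [-179.9, -34.5, 2.0]
ft_force: [-38.8, -4.4, 26.1]
finger_gap: 9.8
gripper_force: 30.1
```

Request:
send_rows:
  delta_pos:
    - [0,0,0]
  twist:
    - [0,0,0]
  claw: [1]

```text
clock: 14.42
eef_pos: [572.3, -46.3, 40.3]
orientation: [-179.8, -34.5, 2.0]
ft_force: [-30.7, -4.3, 20.9]
finger_gap: 9.8
gripper_force: 30.1
```

Request:
send_rows:
  delta_pos:
    - [-0.2,0,-0.07]
    - [-0.4,0,-0.13]
    - [-0.6,0,-0.19]
    - [-0.67,0,-0.2]
    - [-0.67,0,-0.2]
  twist:
    - [0,0,0]
    - [0,0,0]
    - [0,0,0]
    - [0,0,0]
    - [0,0,0]
  claw: [1,1,1,1,1]

```text
clock: 15.05
eef_pos: [569.5, -46.7, 40.4]
orientation: [-179.9, -35.0, 1.9]
ft_force: [4.4, 2.4, -6.0]
finger_gap: 9.7
gripper_force: 30.0
```

Request:
send_rows:
  delta_pos:
    - [-0.1,0,-0.03]
    - [-0.16,0,-0.05]
    - [-0.16,0,-0.05]
  twist:
    - [0,0,0]
    - [0,0,0]
    - [0,0,0]
  claw: [1,1,1]

```text
clock: 15.42
eef_pos: [569.4, -46.7, 40.9]
orientation: [-179.9, -35.2, 1.8]
ft_force: [17.0, 5.2, -12.3]
finger_gap: 9.9
gripper_force: 30.0
```

It is held: a 17 N pull does not move it. I'll unload, open partway so the fingers stay clear of the flares, and back out.

Request:
send_rows:
  delta_pos:
    - [0.13,-0.03,0.16]
    - [0.13,-0.03,0.16]
    - [0.13,-0.03,0.16]
    - [0.13,-0.03,0.16]
    - [0.13,-0.03,0.16]
    - [0.13,-0.03,0.16]
  twist:
    - [0,0,0]
    - [0,0,0]
    - [0,0,0]
    - [0,0,0]
    - [0,0,0]
    - [0,0,0]
  claw: [1,1,0.65,0.65,0.65,0.65]

```text
clock: 16.18
eef_pos: [570.2, -46.9, 40.0]
orientation: [-180.0, -35.0, 1.9]
ft_force: [-0.6, -0.6, 0.0]
finger_gap: 32.7
gripper_force: 0.0
```

Request:
send_rows:
  delta_pos:
    - [-0.5,0,-1.0]
    - [-1.6,0,-3.0]
    - [-3.2,0,-6.0]
    - [-5.3,0,-9.8]
    - [-7,0,-12.5]
    - [-7,0,-12.5]
    - [-7,0,-12.5]
  twist:
    - [0,0,0]
    - [0,0,0]
    - [0,0,0]
    - [0,0,0]
    - [0,0,0]
    - [0,0,0]
    - [0,0,0]
  claw: [0.65,0.65,0.65,0.65,0.65,0.65,0.65]

```text
clock: 17.05
eef_pos: [441.2, -51.3, 102.2]
orientation: [-180.0, -35.1, 1.9]
ft_force: [-0.7, 0.2, 0.6]
finger_gap: 33.2
gripper_force: 0.0
```

```bash
python3 - <<'E'
from h import *
print(robot.observe()['eef_pos'],robot.observe()['ft_force'])
im=robot.get_image('wrist')
for t in('carrier','grip','nibs','seat'):
    for r in robot.landmark_of('wrist',t)[:1]: print(t,r['p'],np.round(r['location'],1))
cv2.imwrite('pics/w5.png',cv2.resize(im['frame'],None,fx=1.55,fy=1.55)[:,:,::-1])
s=robot.get_image('side')['frame'][110:220,185:300]
cv2.imwrite('pics/s5.png',cv2.resize(s,None,fx=5,fy=5,interpolation=2)[:,:,::-1])
E
```

```text
[441.17326098 -51.30591656 102.23093834] [-0.71520713  0.16372599  0.64220174]
carrier 0.9 [626.1 -46.   24.5]
grip 0.8 [562.5 -49.7  46.4]
```

View pics/w5.png

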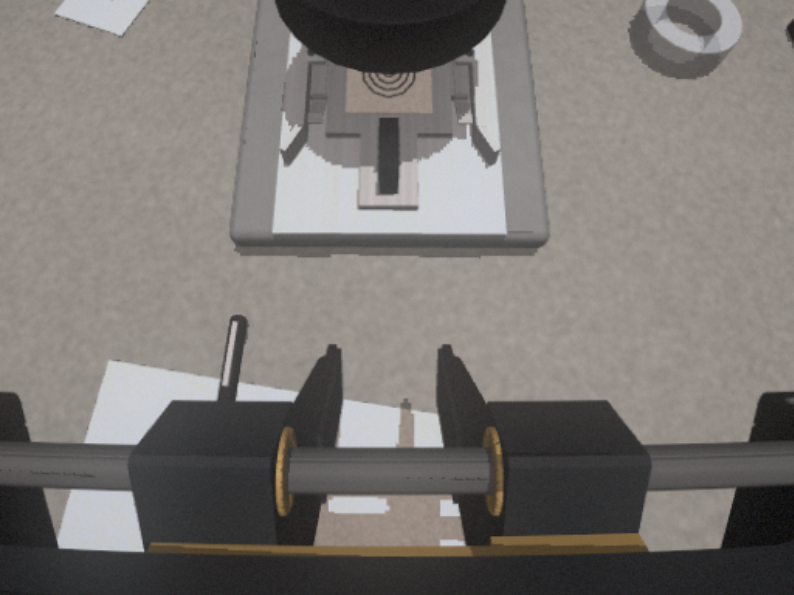

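View pics/s5.png

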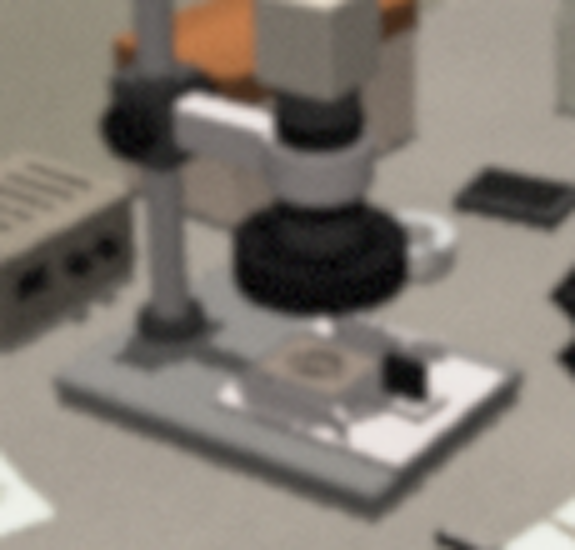

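The wrist view shows the carrier square and centred, with its rear edge level at row 133 and both clips alike at (318,105) and (463,108). The side view shows it lying flat under the untouched ring light. I'm handing it in.

```bash
python3 -c "
from workcell import robot
print(robot.job_done())"
```

```text
the job is handed in; nothing more can be done
None
```

I slid the eared carrier into the clip bracket until it reached the end stops. It held against a 17 N pull, I let go of it square and flat, and I handed the job in at about 17 s; no verdict came back, and I could only check the clips by that pull and the final pictures.

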